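# Start the mixing jar's lid on its thread and lock it

### The arm

A 6-joint arm with a two-finger parallel gripper is mounted at the origin on the work surface. World frame = base frame: x ahead of the robot, y to its left, z up, the work surface at z = 0. Lengths are in mm, angles in rad, forces in N, time in s.
With the tool pointing down it reaches from about 250 to 725 mm from the base axis. Payload 9.7 kg.
Tool frame: the origin (TCP) lies midway between the tips of the shut fingers; the grasp point (between the pads) lies 19 mm behind it; z points along the fingers, x is the direction in which the jaws open and shut, and the axes are right-handed (so a half turn about z gives the same grasp; the last joint's range is limited). The gripper opens to 85 mm and grips with 20 to 120 N. Pads are 22 mm wide; open, the fingers measure 114 mm over their backs; the gripper's body (76 mm by 85 mm) begins 54 mm behind the grasp point. The pads swing forward as they close: fully open they stand 13 mm farther back than shut.
Start: joints at [1.275, 0.087, 0.176, 1.66, 0, 1.571], TCP at [160.325, 526.111, 231.284] pointing down, gripper open.
Joint ranges: [-3.13, 3.13], [-0.85, 1.81], [-1.15, 1.24], [-2.2, 2.28], [-1.44, 1.52], [-3.14, 3.14]. Speed limits (rad/s): [2.22, 2.22, 2.57, 3.14, 3.14, 3.14].

### API

Orientations are given as a unit quaternion [w, x, y, z].
In Python, from cell import robot gives the robot as it stands.
- The arm moves only by the shell command python3 -m inch 'ROWS' [OPENING]. ROWS is JSON, a list of rows, each a list of 2 entries, a list of its own where there are three numbers: the shift along the world's x, y, z normalised to -1 to 1, where 1 is 0.03 m, then the turn, a rotation vector about the world's x, y, z normalised to -1 to 1, where 1 is 0.1 rad. A call has 1 to 12 rows; each row shifts and turns the commanded pose from where the row before left it; what a row does not reach is not made up. A row lasts 1/10 s, in which the tool goes at most 50 mm and 8.59 degrees, less where a joint would pass 70% of its speed; a pose out of reach is approached as far as the arm can. A call with a number of a shift or a turn outside -1 to 1 is refused whole. A call with a gripper value outside its range is refused whole. OPENING is the opening, from 0 (shut) to 1 (fully open), set as the call begins (- or left out, the last holds). The fingers move at their own pace and stop on an object; the grip force is fixed at half the most. Time passes only in rows, so rows that do not move let the fingers close. It gives the time, the measured TCP pose, the force and the opening at its end, in the units of the state.
- robot.get_obs(): the state, without advancing time (a new reading comes with each control period).
- robot.grab_frame(name): name is "side" or "top" or "wrist"; returns a dict with "frame" (400x640x3 uint8, red, green, blue), "z_map" (400x640 float32, mm along the optical axis (not along the pixel's ray), 0 where there is no reading), "fx", "fy", "cx", "cy" (pixels), "distortion" ([k1, k2, p1, p2, k3] as OpenCV has them; the pictures are not rectified), "T" (4x4, takes a point from camera to world coordinates). Camera axes: x right, y up, looking along -z (the intrinsics and any distortion apply to the point x, -y, -z); pixel columns grow to the right and rows downward; lengths in mm; the calibration is good to about 2 mm. A picture is of the moment at which its call begins.
- robot.close_job(): hands the job in, once; it reports no verdict.
The state is a dict: "time": time; "joint_pos": joint angles; "joint_vel": joint speeds; "joint_torque": joint torques, N m; "position": TCP position; "orientation": TCP orientation; "wrist_force": force on the tool from outside, world axes, zero at the start; "moment": the same for the moment, N m; "width": opening from 0.0 (shut) to 1.0 (fully open).
Only numpy, scipy, OpenCV 4.12 (cv2) and the standard library are available. Lean on these libraries where they do the work, as an engineer would, in place of code of your own. Each camera call takes 0.05 s, during which the arm holds its last target.

### The job

The lid of the mixing jar was set down on top of its thread without catching it. Without lifting it off, turn it backward (anticlockwise seen from above) until it drops a step into the start of the thread, then forward (clockwise) until it is fully home against its stop. Then swing the steel keeper over the lid's rim as far as it goes, let go of everything, and leave the small jar, the bowl and the glass tile beside the holder undisturbed.

Things in the scene. Friction and masses are not known exactly. Their poses are not given: they have to be found in the camera images.
- lid_grip (a point): Middle of the grip bar on the loose round black plastic lid (71 mm across). The bar stands across the lid's top: 46 mm long along x of this frame, 12 mm thick along y, 24 mm high; this point is half-way up it, 12 mm above the lid's flat top. z is up. The lid sinks only by its own 120 g or a light push: a firm grip would hold it up; fingers set loosely either side of the bar turn it and let it drop.
- lid: The lid; origin on its axis at the lower edge of its skirt, 37 mm below lid_grip, same axes. It starts on top of the jar's thread, 12.8 mm above home, its bar 0.2 to 0.9 rad anticlockwise from home. Turned clockwise from there it only jams, high, on a stop. Turned anticlockwise it drops about 8 mm once the bar is past 1.32 rad from home; a stop ends this turn at 1.7 rad.
- thread (a point): Point on the upright axis of the jar's neck, 110 mm above the table. x points level from the jar's axis to the keeper's post, z up. From the drop, turned clockwise, the lid runs under the thread, sinks 4 to 5 mm more and meets its stop at home: its bar then lies along this x axis, in line with the post, its skirt's lower edge at this height, the bar's middle 37 mm above it.
- holder: Fixed grey holder with a base plate 240 x 130 x 20 mm, in which a white plastic jar, 86 mm across, is clamped upright; origin on the table under the jar's axis, same axes as thread.
- post (a point): The keeper's hinge axis, on top of a fixed upright steel post, 85 mm from the jar's axis; this point is at the underside of the keeper's arm, 139 mm above the table. Same axes as thread.
- pin (a point): Middle of the upright dark steel pin on the keeper's arm, 30 mm from the hinge axis, 162 mm above the table; 12 mm across, 34 mm tall. The arm is a flat steel bar 59 mm long from the hinge, 14 mm wide, 6 mm thick; x of this frame points from its tip back to the hinge. The arm passes 2 to 3 mm over the rim of a lid that is home and strikes one that is not.
- keeper (a joint): Angle of the keeper about its upright hinge, rad: 0 = fully closed against a stop, arm pointing at the jar's axis, its tip over the lid's rim; grows as it swings open, anticlockwise seen from above, to 2.0. Starts open at 1.1 to 1.8. Light friction (1 to 2 N at the pin); stays where it is left.
- small_jar: Small closed glass jar, 60 mm across, 85 mm tall, standing beside the holder; origin at the centre of its underside. Leave alone.
- bowl: Shallow green glass bowl, 100 mm across, 45 mm tall, beside the holder; origin at the centre of its underside. Leave alone.
- glass_tile: Amber glass tile 70 x 50 x 12 mm lying beside the holder; origin at the centre of its underside. Leave alone.

How it is judged:
By the outcome, as a careful person would: the job done as asked, in the order asked, and still so for the second after the job is handed in, with the robot touching nothing.
It also fails if it takes over 64 s, if anything falls off the work surface, if the arm or the gripper's body presses on something with over 40 N, if the wrist force passes 120 N, or if a joint passes its speed limit or range.

## Working session

There is one attempt and no reset: what is moved stays moved. The work goes in short steps, Python scripts to look and compute and a shell command to move; the robot and the scene stay as the last step left them, time stands still between calls to the robot, and variables do not carry over. Pictures are saved under pics/ and viewed, and the job is handed in when it is done.

```bash
ls; mkdir -p pics; cat > h.py <<'E'
from cell import robot
import numpy as np, cv2
def grab(n,save=None):
    f=robot.grab_frame(n)
    if save: cv2.imwrite('pics/'+save,cv2.cvtColor(f['frame'],cv2.COLOR_RGB2BGR))
    return f
def ray(f,uv):
    K=np.array([[f['fx'],0,f['cx']],[0,f['fy'],f['cy']],[0,0,1.]])
    p=cv2.undistortPoints(np.array(uv,float).reshape(-1,1,2),K,np.array(f['distortion'],float)).reshape(-1,2)
    d=np.c_[p[:,0],-p[:,1],-np.ones(len(p))]
    T=np.array(f['T']); return T[:3,3],d@T[:3,:3].T
def onplane(f,uv,z):
    o,d=ray(f,uv); return o+d*((z-o[2])/d[:,2])[:,None]
def depthpts(f,uv):
    o,d=ray(f,uv); uv=np.array(uv).reshape(-1,2).astype(int)
    return o+d*f['z_map'][uv[:,1],uv[:,0]][:,None]
E
python3 - <<'E'
from h import *
import pickle
print(robot.get_obs())
F={n:grab(n,f'{n}0.png') for n in ['top','side','wrist']}
pickle.dump(F,open('f0.pkl','wb'))
for n in F: print(n,np.round(F[n]['T'],3).tolist(),F[n]['fx'],F[n]['distortion'])
E
```

```text
pics
{'time': 0.0, 'joint_pos': array([1.27499461e+00, 8.74967111e-02, 1.75139968e-01, 1.65979601e+00,
       2.95297802e-05, 1.57076072e+00]), 'joint_vel': array([ 0.00097301,  0.00128302,  0.0006065 , -0.00080266, -0.00184408,
       -0.00163852]), 'joint_torque': array([ 2.63116301e-03, -5.20387387e+01,  4.64804292e+01,  1.61882717e-02,
       -1.72116529e-06,  1.35854447e-05]), 'position': array([160.25571424, 525.90198174, 230.56592017]), 'orientation': array([ 3.91788279e-04,  8.03577067e-01,  5.95200334e-01, -5.53798580e-04]), 'wrist_force': array([0.79242035, 0.18839034, 0.89947009]), 'moment': array([ 0.00175155, -0.00606926,  0.00678057]), 'width': 1.0016728325564106}
top [[-0.024, 0.986, -0.163, 489.767], [-1.0, -0.026, -0.013, 67.736], [-0.017, 0.163, 0.987, 860.828], [0.0, 0.0, 0.0, 1.0]] 361.0250472145972 [-0.08064774  0.          0.          0.          0.        ]
side [[-0.904, 0.299, -0.305, 335.341], [-0.427, -0.606, 0.671, 587.181], [0.016, 0.737, 0.676, 662.426], [0.0, 0.0, 0.0, 1.0]] 397.5609352226566 [-0.04899517  0.          0.          0.          0.        ]
wrist [[0.291, -0.905, -0.31, 79.209], [0.957, 0.275, 0.095, 549.983], [-0.001, -0.324, 0.946, 373.181], [0.0, 0.0, 0.0, 1.0]] 347.6286602288855 [-0.05615543  0.          0.          0.          0.        ]
```

View pics/top0.png

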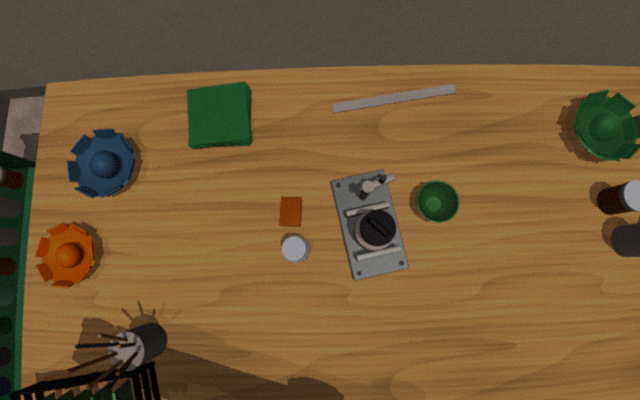

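View pics/side0.png

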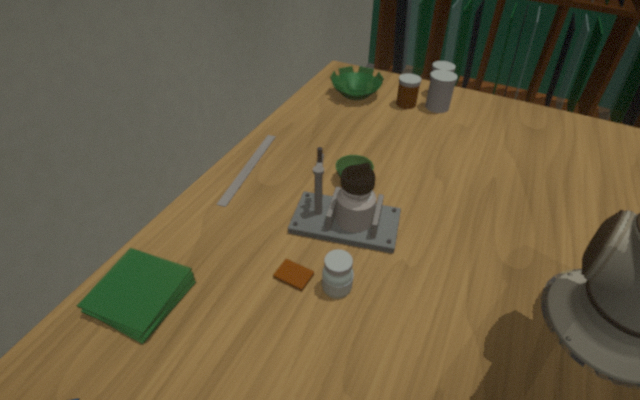

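View pics/wrist0.png

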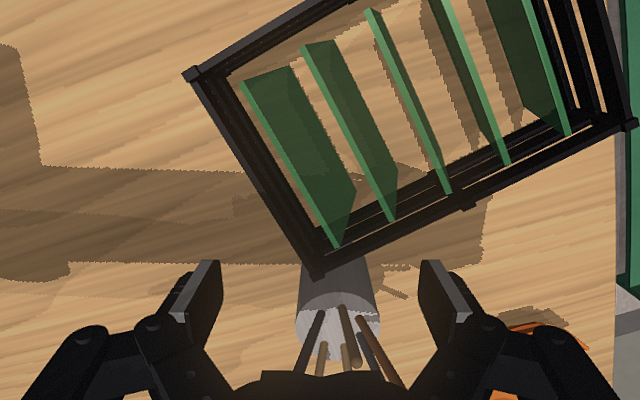

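```bash
python3 - <<'E'
from h import *
import pickle
F=pickle.load(open('f0.pkl','rb'))
a=F['top']['frame'][160:290,320:470]; b=F['side']['frame'][140:250,280:410]
cv2.imwrite('pics/c1.png',cv2.cvtColor(cv2.resize(a,None,fx=5,fy=4.5,interpolation=cv2.INTER_CUBIC),cv2.COLOR_RGB2BGR))
cv2.imwrite('pics/c1.png',cv2.cvtColor(cv2.resize(a,None,fx=4.5,fy=4.5,interpolation=cv2.INTER_CUBIC),cv2.COLOR_RGB2BGR))
cv2.imwrite('pics/c2.png',cv2.cvtColor(cv2.resize(b,None,fx=5,fy=5,interpolation=cv2.INTER_CUBIC),cv2.COLOR_RGB2BGR))
f=F['top']
# base plate corners at z=20
print(onplane(f,[(332,180),(382,170),(408,267),(354,279)],20).round(1))
# depth: lid region
v,u=np.mgrid[150:300,310:480]; uv=np.c_[u.ravel(),v.ravel()]
P=depthpts(f,uv); 
s=(P[:,2]>145)
for lo,hi in [(132,142),(142,150),(150,158),(158,166),(166,190)]:
    q=(P[:,2]>lo)&(P[:,2]<=hi); print(lo,q.sum(),P[q].mean(0).round(1),P[q].min(0).round(0),P[q].max(0).round(0), uv[q].mean(0))
E
```

```text
[[ 667.5   61.9   20. ]
 [ 688.7  -58.2   20. ]
 [ 459.3 -107.1   20. ]
 [ 435.7   17.7   20. ]]
132 23 [530.7  -5.4 137.5] [506. -57. 133.] [637.   9. 142.] [367.56521739 234.13043478]
142 657 [571.3 -23.9 148.2] [506. -63. 142.] [650.  10. 150.] [376.57534247 213.1826484 ]
150 416 [544.8 -25.  151.1] [508. -58. 150.] [637.   8. 157.] [377.91826923 226.22596154]
158 19 [568.7 -24.8 162.5] [524. -40. 159.] [638.  -6. 165.] [377.94736842 213.63157895]
166 192 [560.3 -27.3 173.6] [524. -43. 166.] [641.  -6. 183.] [380.25520833 217.19270833]
```

View pics/c1.png

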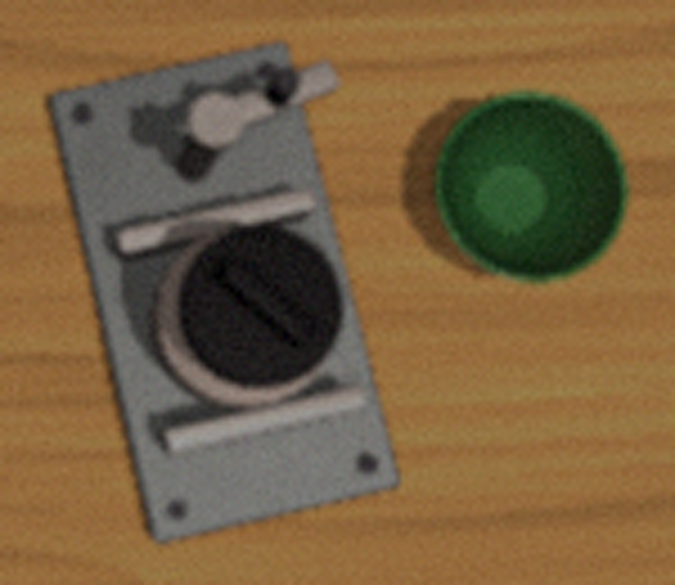

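View pics/c2.png

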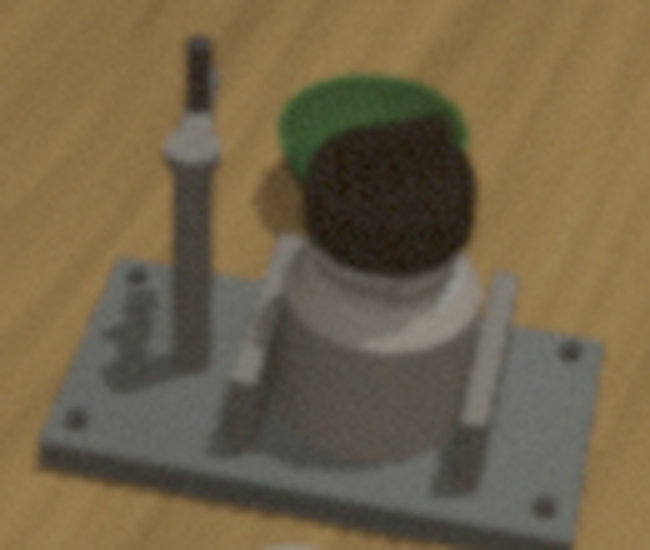

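```bash
cat > meas.py <<'E'
from h import *
def measure(f,lidtop=147.8,c0=(540,-25)):
    v,u=np.mgrid[140:300,310:480]; uv=np.c_[u.ravel(),v.ravel()]
    P=depthpts(f,uv)
    r=np.hypot(P[:,0]-c0[0],P[:,1]-c0[1])
    q=(P[:,2]>lidtop-12)&(r<55)&(P[:,2]<lidtop+40)
    m=np.zeros(f['z_map'].shape,np.uint8); m[uv[q,1],uv[q,0]]=255
    img=f['frame'].astype(int); dark=(img.sum(2)<120).astype(np.uint8)*255
    print('lid npx',q.sum())
    top=q&(abs(P[:,2]-lidtop)<6)
    (cx,cy),rad=cv2.minEnclosingCircle(P[top,:2].astype(np.float32)); print('lid depth circle',cx,cy,rad,'z med',np.median(P[top,2]))
    bar=q&(P[:,2]>lidtop+15)
    B=P[bar]; (x,y),(w,h),a=cv2.minAreaRect(B[:,:2].astype(np.float32)); print('bar rect',(x,y),(w,h),a,'z',np.median(B[:,2]),bar.sum())
    C=np.cov(B[:,:2].T); w_,V=np.linalg.eigh(C); d=V[:,1]; print('bar mean',B.mean(0).round(1),'dir',np.arctan2(d[1],d[0]))
E
python3 - <<'E'
from meas import *
import pickle
F=pickle.load(open('f0.pkl','rb')); f=F['top']
measure(f)
v,u=np.mgrid[140:300,310:480]; uv=np.c_[u.ravel(),v.ravel()]
P=depthpts(f,uv)
k=(P[:,0]>600)&(P[:,2]>120)
A=k&(P[:,2]<155); B=k&(P[:,2]>=160)
print('arm',A.sum(),P[A].mean(0),cv2.minAreaRect(P[A,:2].astype(np.float32)))
print('pin',B.sum(),P[B].mean(0)); print(np.c_[uv[B],P[B].round(0)])
print(P[A].round(0)[::4])
hol=P[(P[:,2]>14)&(P[:,2]<26)&(P[:,0]<720)]; print('plate',cv2.minAreaRect(hol[:,:2].astype(np.float32)))
E
```

```text
lid npx 1016
lid depth circle 541.89404296875 -25.77488899230957 36.08734130859375 z med 149.94423183918138
bar rect (542.1276245117188, -25.496994018554688) (44.622215270996094, 12.117709159851074) 47.640953063964844 z 172.59266043815222 160
bar mean [541.8 -24.9 172.3] dir 0.8217450116462154
arm 241 [630.55871296 -24.52011877 146.78706751] ((635.24072265625, -29.200801849365234), (23.61749839782715, 69.00823974609375), 26.580677032470703)
pin 44 [634.62697019 -36.05801494 175.72970202]
[[383. 175. 641. -36. 180.]
 [384. 175. 641. -37. 181.]
 [385. 175. 641. -40. 180.]
 [382. 176. 638. -33. 183.]
 [383. 176. 639. -36. 179.]
 [384. 176. 639. -37. 180.]
 [385. 176. 639. -39. 180.]
 [386. 176. 638. -41. 182.]
 [381. 177. 637. -32. 180.]
 [382. 177. 637. -34. 179.]
 [383. 177. 636. -35. 183.]
 [384. 177. 637. -37. 180.]
 [385. 177. 637. -39. 179.]
 [386. 177. 637. -41. 180.]
 [380. 178. 638. -32. 165.]
 [381. 178. 635. -32. 180.]
 [382. 178. 635. -34. 179.]
 [383. 178. 635. -35. 181.]
 [384. 178. 635. -37. 179.]
 [385. 178. 635. -39. 181.]
 [386. 178. 635. -41. 179.]
 [380. 179. 636. -3
[... 1125 characters left out ...]
50.]
 [632. -42. 145.]
 [631.  -1. 148.]
 [630.  -9. 147.]
 [630. -17. 148.]
 [630. -26. 147.]
 [630. -34. 145.]
 [630.   2. 142.]
 [628.  -5. 149.]
 [628. -13. 150.]
 [628. -22. 146.]
 [628. -30. 146.]
 [627.   3. 147.]
 [626.  -5. 147.]
 [627. -13. 146.]
 [626. -22. 146.]
 [626. -30. 146.]
 [625.  -1. 147.]
 [624.  -9. 148.]
 [624. -17. 147.]
 [624. -25. 147.]
 [622.  -3. 150.]
 [622. -11. 148.]
 [622. -19. 147.]
 [620.  -1. 149.]
 [620.  -9. 148.]
 [620. -17. 147.]
 [619.  -3. 146.]
 [618. -11. 149.]
 [616.  -1. 147.]
 [616.  -9. 147.]
 [619.  -3. 121.]
 [614.  -9. 147.]
 [616.  -9. 124.]]
plate ((575.96875, -88.64801025390625), (238.64944458007812, 265.9842834472656), 11.570964813232422)
```

```bash
python3 -m inch '[[[0.64,-0.92,0],[0,0,-1]],[[0.64,-0.92,0],[0,0,-1]],[[0.64,-0.92,0],[0,0,-1]],[[0.64,-0.92,0],[0,0,-1]],[[0.64,-0.92,0],[0,0,-1]],[[0.64,-0.92,0],[0,0,-1]],[[0.64,-0.92,0],[0,0,-1]],[[0.64,-0.92,0],[0,0,-1]],[[0.64,-0.92,0],[0,0,-1]],[[0.64,-0.92,0],[0,0,-1]]]' 0.5; python3 -c "
from h import *
print(robot.get_obs()['joint_pos'])"
```

```text
time: 1.15
position: [352.8, 248.9, 231.2]
orientation: [-0.0, 0.991, 0.135, 0.0]
wrist_force: [0.7, 0.6, -0.5]
width: 0.502
[ 6.14286382e-01 -1.93438244e-01 -9.24107983e-02  1.67179608e+00
  1.62499031e-05  1.91409611e+00]
```

```bash
python3 -m inch '[[[0.63,-0.91,0],[0,0,1]],[[0.63,-0.91,0],[0,0,1]],[[0.63,-0.91,0],[0,0,1]],[[0.63,-0.91,0],[0,0,1]],[[0.63,-0.91,0],[0,0,1]],[[0.63,-0.91,0],[0,0,1]],[[0.63,-0.91,0],[0,0,1]],[[0.63,-0.91,0],[0,0,1]],[[0.63,-0.91,0],[0,0,1]],[[0.63,-0.91,0],[0,0,1]],[[0,0,0],[0,0,1]],[[0,0,0],[0,0,1]]]' 0.5
python3 -m inch '[[[0,0,0],[0,0,1]],[[0,0,0],[0,0,1]],[[0,0,0],[0,0,1]],[[0,0,0],[0,0,1]],[[0,0,0],[0,0,1]],[[0,0,0],[0,0,1]],[[0,0,0],[0,0,1]],[[0,0,0],[0,0,1]],[[0,0,0],[0,0,1]],[[0,0,0],[0,0,0]]]' 0.5
 python3 -c "
from h import *
o=robot.get_obs();q=o['orientation'];print(o['joint_pos'],2*np.arctan2(q[2],q[1]))
grab('wrist','w1.png');grab('side','s1.png')"
```

```text
time: 2.35
position: [541.6, -23.9, 230.5]
orientation: [-0.0, 0.739, 0.673, -0.001]
wrist_force: [0.3, 0.3, -0.2]
width: 0.499
time: 3.35
position: [541.2, -22.9, 231.0]
orientation: [-0.0, 0.373, 0.928, -0.0]
wrist_force: [0.2, -1.5, -0.2]
width: 0.502
[-4.22549584e-02  6.73084810e-02  1.54555782e-01  1.65853298e+00
  7.85176359e-06 -8.47895075e-01] 2.376436441252632
```

View pics/w1.png

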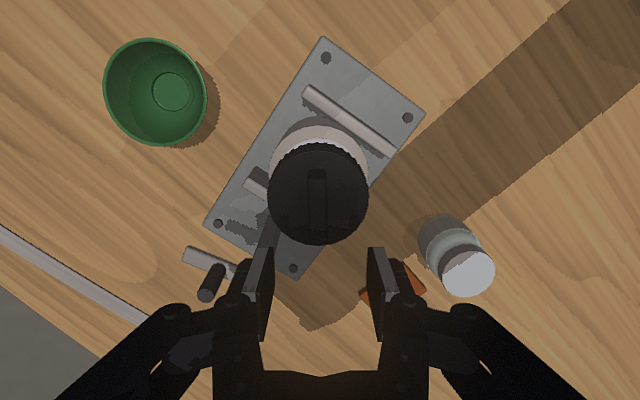

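View pics/s1.png

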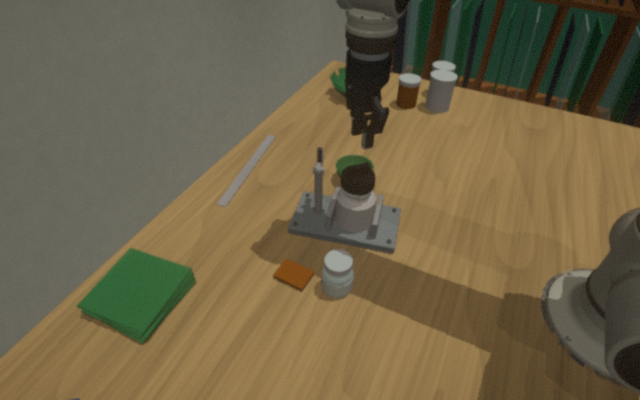

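```bash
cat > wm.py <<'E'
from h import *
def wl(f,lidtop=147.8,c0=(542,-25)):
    v,u=np.mgrid[0:400,0:640]; uv=np.c_[u.ravel(),v.ravel()]
    P=depthpts(f,uv); ok=f['z_map'].ravel()>0
    r=np.hypot(P[:,0]-c0[0],P[:,1]-c0[1])
    t=ok&(r<42)&(abs(P[:,2]-lidtop)<5)
    b=ok&(r<30)&(abs(P[:,2]-lidtop-24)<5)
    (x,y),rad=cv2.minEnclosingCircle(P[t,:2].astype(np.float32)); print('lid',x,y,rad,np.median(P[t,2]))
    rr=cv2.minAreaRect(P[b,:2].astype(np.float32)); bx=cv2.boxPoints(rr)
    e=max([bx[1]-bx[0],bx[2]-bx[1]],key=np.linalg.norm); print('bar',rr,np.median(P[b,2]),'dir',np.arctan2(e[1],e[0])%np.pi)
    k=ok&(np.hypot(P[:,0]-625,P[:,1]+8)<36)&(P[:,2]>168)&(P[:,2]<185)
    if k.sum()>5: print('pin',cv2.minEnclosingCircle(P[k,:2].astype(np.float32)),np.median(P[k,2]))
E
python3 -c "
from wm import *
f=grab('wrist'); wl(f)"
```

```text
lid 540.4317626953125 -25.09907341003418 35.92115020751953 148.66581641742368
bar ((540.7816772460938, -24.85634994506836), (46.1488037109375, 11.997139930725098), 47.64809799194336) 171.4927458489944 dir 0.8316167
pin ((634.5990600585938, -35.631290435791016), 6.643616199493408) 177.9427923277796
```

```bash
python3 -m inch '[[[0,-0.07,-0.5],[0,0,0.2]],[[0,0,-0.5],[0,0,0]],[[0,0,-0.5],[0,0,0]],[[0,0,-0.5],[0,0,0]],[[0,0,-0.5],[0,0,0]],[[0,0,0],[0,0,0]],[[0,0,0],[0,0,0]]]' 0.5
python3 -m inch '[[[0,0,0],[0,0,0]],[[0,0,0],[0,0,0]],[[0,0,0],[0,0,0]],[[0,0,0],[0,0,0]]]' 0.2
```

```text
time: 4.2
position: [541.2, -25.0, 156.4]
orientation: [-0.0, 0.365, 0.931, -0.0]
wrist_force: [-0.1, -0.2, 0.7]
width: 0.5
time: 4.6
position: [541.5, -25.0, 156.6]
orientation: [0.0, 0.365, 0.931, 0.0]
wrist_force: [1.5, -0.3, 0.1]
width: 0.2
```

```bash
python3 -c "
from wm import *
o=robot.get_obs();q=o['orientation'];print(o['position'],o['wrist_force'],o['moment'],2*np.arctan2(q[2],q[1]))
f=grab('wrist','w2.png'); grab('side','s2.png'); wl(f)"
```

```text
[541.45699095 -24.98933347 156.59220225] [ 1.51670921 -0.28992786  0.09981103] [-0.01538497 -0.01101448 -0.01877607] 2.3949183822705913
lid 540.8567504882812 -24.915115356445312 36.02952194213867 148.66001155998526
bar ((540.7286376953125, -26.432695388793945), (39.92469787597656, 40.21708679199219), 6.0656962394714355) 171.52134529936825 dir 1.6766614
```

View pics/w2.png

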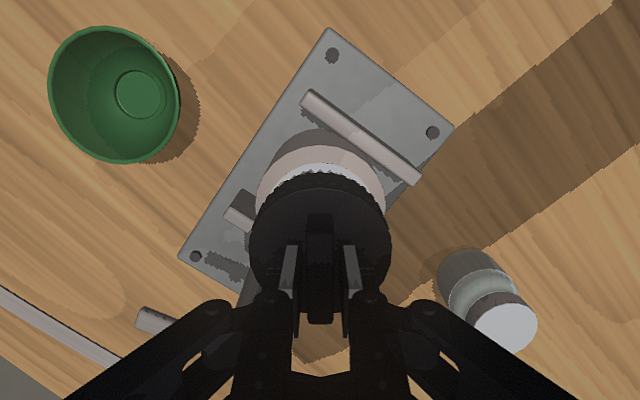

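```bash
python3 -m inch '[[[0,0,-0.12],[0,0,0.5]],[[0,0,0],[0,0,0.6]],[[0,0,0],[0,0,0.6]],[[0,0,0],[0,0,0.6]],[[0,0,0],[0,0,0.6]],[[0,0,0],[0,0,0.6]],[[0,0,0],[0,0,0.6]],[[0,0,0],[0,0,0.6]],[[0,0,0],[0,0,0.6]],[[0,0,0],[0,0,0.6]],[[0,0,0],[0,0,0.6]],[[0,0,0],[0,0,0.6]]]' 0.17
python3 -c "
from wm import *
o=robot.get_obs();q=o['orientation'];print(o['position'],o['wrist_force'],o['moment'],2*np.arctan2(q[2],q[1])-np.pi/2)
f=grab('wrist','w3.png');wl(f)"
```

```text
time: 5.9
position: [541.3, -25.0, 152.6]
orientation: [-0.0, 0.017, 1.0, -0.0]
wrist_force: [0.3, -0.3, -1.2]
width: 0.171
[541.26919607 -25.00564908 152.5846267 ] [ 0.25200221 -0.25302885 -1.22577102] [-0.01304724  0.00535654 -0.04034274] 1.5366065574209165
lid 540.100341796875 -24.610958099365234 36.015052795410156 148.6828234511387
bar ((539.7637329101562, -24.96634292602539), (40.73625946044922, 38.58430099487305), 37.14833068847656) 171.53817373893844 dir 0.64836067
pin ((635.010009765625, -36.22330856323242), 7.024900436401367) 177.64301228479195
```

View pics/w3.png

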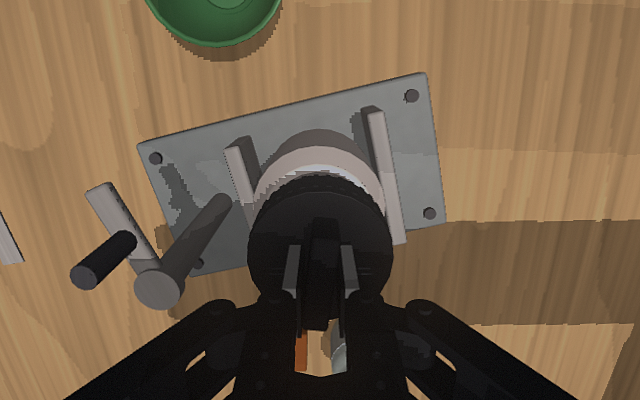

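```bash
python3 -m inch '[[[0,0,0],[0,0,0.5]],[[0,0,0],[0,0,0.5]],[[0,0,0],[0,0,0.5]],[[0,0,0],[0,0,0.5]],[[0,0,0],[0,0,0.3]],[[0,0,0],[0,0,0]],[[0,0,0],[0,0,0]],[[0,0,0],[0,0,0]]]'
python3 -c "
from wm import *
o=robot.get_obs();q=o['orientation'];print(o['position'],o['wrist_force'],o['moment'],(2*np.arctan2(q[2],q[1])-np.pi/2)%np.pi)
f=grab('wrist','w4.png');wl(f,141)"
```

```text
time: 6.75
position: [541.4, -25.0, 152.8]
orientation: [0.0, -0.096, 0.995, -0.0]
wrist_force: [0.5, 0.3, -0.8]
width: 0.172
[541.39832853 -24.99611092 152.75918449] [ 0.48310352  0.29994496 -0.77179278] [-0.01149437 -0.14213948  0.00249991] 1.763068900568376
lid 540.4241333007812 -25.306188583374023 35.462318420410156 140.50846681739722
bar ((539.9185791015625, -25.74250030517578), (40.071746826171875, 38.292205810546875), 50.18595504760742) 163.45893501081764 dir 0.87591064
pin ((634.7890625, -35.967803955078125), 6.748048305511475) 178.01519783347013
```

View pics/w4.png

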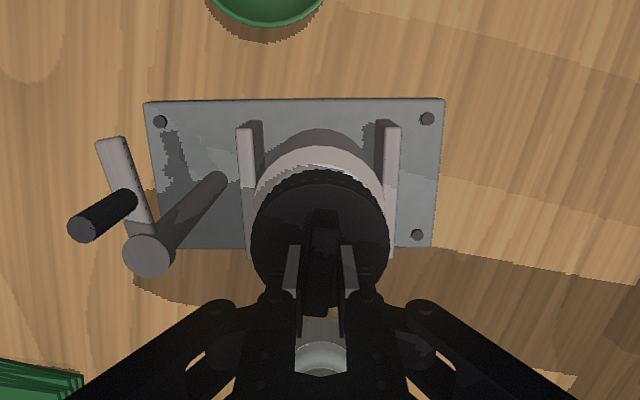

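```bash
python3 -m inch '[[[0,0,-0.25],[0,0,-0.3]],[[0,0,0],[0,0,-0.6]],[[0,0,0],[0,0,-0.6]],[[0,0,0],[0,0,-0.6]],[[0,0,0],[0,0,-0.6]],[[0,0,0],[0,0,-0.6]],[[0,0,-0.02],[0,0,-0.6]],[[0,0,-0.02],[0,0,-0.6]],[[0,0,-0.02],[0,0,-0.6]],[[0,0,-0.02],[0,0,-0.6]],[[0,0,-0.01],[0,0,-0.6]],[[0,0,-0.01],[0,0,-0.6]]]'
python3 -c "
from wm import *
o=robot.get_obs();q=o['orientation'];print(o['position'],o['wrist_force'],o['moment'],(2*np.arctan2(q[2],q[1])-np.pi/2)%np.pi)
f=grab('wrist','w5.png');wl(f,138)"
```

```text
time: 8.0
position: [541.9, -25.0, 143.5]
orientation: [0.001, 0.247, 0.969, 0.0]
wrist_force: [-0.5, -0.5, 7.5]
width: 0.17
[541.88902711 -25.01395007 143.48665822] [-0.46889919 -0.4629598   7.49603002] [-0.036728    0.05254847  0.12777752] 1.0713690693987288
lid 540.6102905273438 -25.872732162475586 35.84001922607422 138.99310504935136
bar ((540.8800048828125, -25.881502151489258), (38.01555633544922, 39.935203552246094), 20.508331298828125) 161.87118363879932 dir 1.9287354
pin ((633.6024169921875, -39.39836883544922), 5.509307861328125) 172.90954519951515
```

View pics/w5.png

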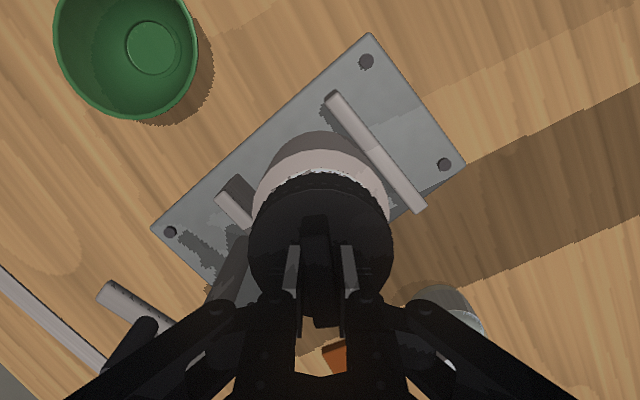

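```bash
python3 -m inch '[[[0,0,0],[0,0,-0.6]],[[0,0,0],[0,0,-0.6]],[[0,0,0],[0,0,-0.6]],[[0,0,-0.01],[0,0,-0.6]],[[0,0,0],[0,0,-0.6]],[[0,0,-0.01],[0,0,-0.6]],[[0,0,0],[0,0,-0.6]],[[0,0,-0.01],[0,0,-0.6]],[[0,0,0],[0,0,-0.6]],[[0,0,-0.01],[0,0,-0.6]],[[0,0,0],[0,0,-0.6]],[[0,0,-0.01],[0,0,-0.6]]]'
python3 -c "
from wm import *
o=robot.get_obs();q=o['orientation'];print(o['position'],o['wrist_force'],o['moment'],(2*np.arctan2(q[2],q[1])-np.pi/2))
f=grab('wrist','w6.png');wl(f,136)"
```

```text
time: 9.25
position: [541.6, -25.0, 141.3]
orientation: [0.0, 0.573, 0.82, 0.0]
wrist_force: [0.1, -1.0, 4.4]
width: 0.169
[541.57649062 -25.01036863 141.32492367] [ 0.07165295 -0.97964419  4.36555794] [-0.04249832 -0.05447354  0.10761525] 0.3512890447548376
lid 540.1754760742188 -25.34977912902832 35.89004135131836 136.8151668186481
bar ((540.3492431640625, -25.564523696899414), (40.42383575439453, 37.63634490966797), 68.5127182006836) 159.69306608073072 dir 1.1957732
```

View pics/w6.png

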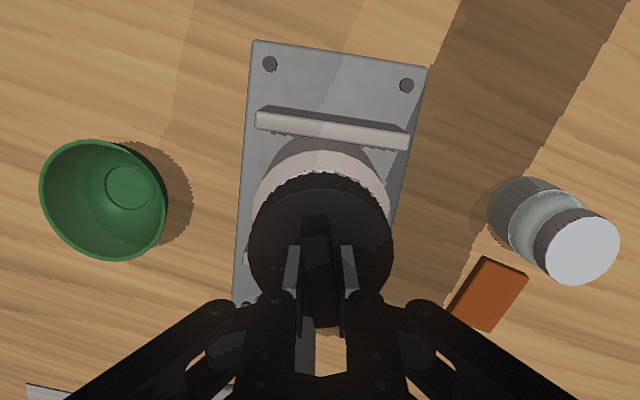

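```bash
python3 -m inch '[[[0,0,0],[0,0,-0.5]],[[0,0,-0.01],[0,0,-0.5]],[[0,0,0],[0,0,-0.5]],[[0,0,-0.01],[0,0,-0.5]],[[0,0,0],[0,0,-0.5]],[[0,0,-0.01],[0,0,-0.3]],[[0,0,0],[0,0,0]]]'
python3 -c "
from wm import *
o=robot.get_obs();q=o['orientation'];print(o['position'],o['wrist_force'],o['moment'],(2*np.arctan2(q[2],q[1])-np.pi/2))
f=grab('wrist','w7.png');wl(f,136)"
```

```text
time: 10.0
position: [541.6, -24.9, 140.6]
orientation: [0.0, 0.68, 0.733, 0.0]
wrist_force: [-0.2, 0.4, 4.6]
width: 0.17
[541.6000177  -24.9113679  140.55885862] [-0.15966861  0.37606678  4.56925716] [0.1303926  0.10739189 0.17434745] 0.07425692088195812
lid 540.0934448242188 -25.732946395874023 35.771358489990234 136.03437987126404
bar ((540.1041870117188, -25.66242790222168), (39.698631286621094, 37.35809326171875), 53.88917922973633) 158.94191713550939 dir 0.94054323
```

View pics/w7.png

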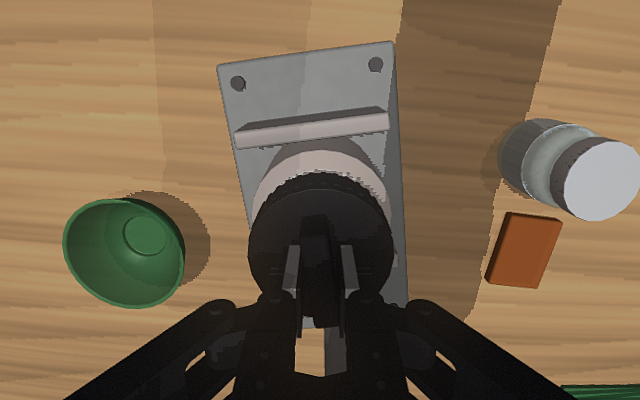

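```bash
python3 -m inch '[[[0,0,0],[0,0,-0.3]],[[0,0,0],[0,0,-0.3]],[[0,0,0],[0,0,-0.2]],[[0,0,0],[0,0,0]]]'
python3 -c "
from wm import *
o=robot.get_obs();q=o['orientation'];print(o['position'],o['wrist_force'],o['moment'],(2*np.arctan2(q[2],q[1])-np.pi/2))
f=grab('wrist','w8.png');wl(f,136)"
```

```text
time: 10.45
position: [541.7, -24.7, 140.6]
orientation: [0.0, 0.709, 0.706, 0.001]
wrist_force: [-0.5, 0.7, 6.5]
width: 0.171
[541.65470242 -24.71027756 140.60625209] [-0.48453929  0.7279528   6.47382869] [0.23299411 0.02030207 0.87032497] -0.004174532918967744
lid 540.4146118164062 -25.024690628051758 35.74899673461914 135.98618489285516
bar ((540.117919921875, -25.453413009643555), (40.14240264892578, 36.59808349609375), 50.181907653808594) 158.91858844330574 dir 0.87583876
```

```bash
python3 -m inch '[[[0,0,0],[0,0,-0.3]],[[0,0,0],[0,0,-0.2]],[[0,0,0],[0,0,0]]]'
python3 -c "
from wm import *
o=robot.get_obs();q=o['orientation'];print(o['position'],o['wrist_force'],o['moment'],(2*np.arctan2(q[2],q[1])-np.pi/2))
f=grab('wrist','w9.png');wl(f,136)"
```

```text
time: 10.8
position: [541.7, -24.6, 140.7]
orientation: [0.0, 0.726, 0.688, 0.001]
wrist_force: [0.3, 0.7, 6.1]
width: 0.176
[541.70717261 -24.63834909 140.68134814] [0.28499824 0.73841857 6.08092981] [ 0.18958909 -0.01895523  1.54492952] -0.05318777101350447
lid 540.208740234375 -25.394773483276367 35.73234939575195 135.99783612336205
bar ((540.119384765625, -25.43677520751953), (40.35966491699219, 36.44950866699219), 48.663108825683594) 158.89985829257654 dir 0.8493312
```

```bash
python3 -m inch '[[[0,0,0.05],[0,0,0.4]],[[0,0,0],[0,0,0.5]],[[0,0,0],[0,0,0.5]],[[0,0,0],[0,0,0]]]'
python3 -m inch '[[[0,0,0],[0,0,0.4]],[[0,0,0],[0,0,0.3]],[[0,0,0],[0,0,0]],[[0,0,0.5],[0,0,0]],[[0,0,0.5],[0,0,0]],[[0,0,1],[0,0,0]],[[0,0,1],[0,0,0]],[[0,0,1],[0,0,0]],[[0,0,0],[0,0,0]]]' 0.4
python3 -c "
from wm import *
o=robot.get_obs();q=o['orientation'];print(o['position'],o['wrist_force'],o['moment'],(2*np.arctan2(q[2],q[1])-np.pi/2))
f=grab('wrist','w10.png');wl(f,135.5)"
```

```text
time: 11.25
position: [541.2, -24.9, 141.1]
orientation: [-0.0, 0.676, 0.737, -0.0]
wrist_force: [0.7, 1.4, -0.1]
width: 0.172
time: 12.15
position: [542.5, -25.0, 267.2]
orientation: [0.003, 0.651, 0.759, 0.002]
wrist_force: [-0.1, -0.2, -0.1]
width: 0.4
[542.45969719 -25.03931555 267.23149504] [-0.10662995 -0.17357872 -0.08920675] [-0.01260955  0.00644496  0.02978309] 0.15345733678259244
lid 540.7617797851562 -24.8182373046875 35.79948043823242 136.15174095551453
bar ((540.73291015625, -24.58620262145996), (45.692138671875, 11.9606351852417), 12.23923110961914) 158.96882012416773 dir 0.21361504
pin ((634.5941772460938, -35.4140510559082), 6.669015884399414) 177.90174529588094
```

View pics/w10.png

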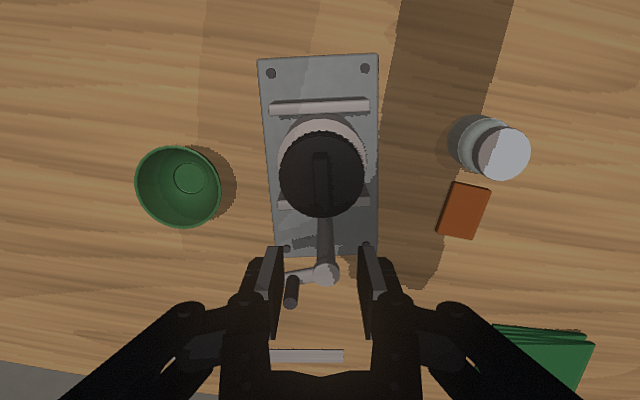

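```bash
python3 - <<'E'
from wm import *
f=grab('wrist')
v,u=np.mgrid[0:400,0:640]; uv=np.c_[u.ravel(),v.ravel()]
P=depthpts(f,uv); ok=f['z_map'].ravel()>0
a=ok&(np.hypot(P[:,0]-626,P[:,1]+8)<75)&(P[:,2]>142)&(P[:,2]<151)&(P[:,0]>590)
print(a.sum(),np.median(P[a,2])); Q=P[a]
q=Q[(Q[:,1]>-18)]; print('head',cv2.minEnclosingCircle(q[:,:2].astype(np.float32)))
print(Q[:,:2].min(0),Q[:,:2].max(0))
q=Q[Q[:,1]<-20]; C=np.cov(q[:,:2].T); w,V=np.linalg.eigh(C); print(q.mean(0),V[:,1],w)
g=ok&(abs(P[:,2]-20)<5)&(P[:,0]<720)&(abs(P[:,1]+25)<110)
print(cv2.minAreaRect(P[g,:2].astype(np.float32)))
E
```

```text
916 146.31560272628624
head ((624.8035888671875, -8.680537223815918), 13.546911239624023)
[611.77847985 -43.03919189] [642.48811163   4.58270581]
[630.3099374  -29.86402174 145.03761492] [-0.21665653  0.97624789] [13.82294215 46.50756371]
((560.3057861328125, -20.4951171875), (240.20913696289062, 130.43385314941406), 11.81189250946045)
```

```bash
python3 -m inch '[[[0.25,-0.03,0],[0,0,1]],[[0.25,-0.03,0],[0,0,1]],[[0.25,-0.03,0],[0,0,1]],[[0.25,-0.03,0],[0,0,1]],[[0.25,-0.03,0],[0,0,1]],[[0.25,-0.03,0],[0,0,1]],[[0.25,-0.03,0],[0,0,1]],[[0.25,-0.03,0],[0,0,1]],[[0.25,-0.03,0],[0,0,1]],[[0.25,-0.03,0],[0,0,1]],[[0.25,-0.03,0],[0,0,1]],[[0.25,-0.03,0],[0,0,1]]]'
python3 -m inch '[[[0,0,-0.3],[0,0,1]],[[0,0,-0.3],[0,0,1]],[[0,0,-0.3],[0,0,1]],[[0,0,-0.3],[0,0,1]],[[0,0,-0.3],[0,0,1]],[[0,0,-0.3],[0,0,0.7]],[[0,0,0],[0,0,0]],[[0,0,0],[0,0,0]]]'
python3 -c "
from wm import *
o=robot.get_obs();q=o['orientation'];print(o['position'],o['wrist_force'],o['joint_pos'],2*np.arctan2(q[2],q[1])%(2*np.pi))
f=grab('wrist','w11.png');wl(f,135.5)"
```

```text
time: 13.45
position: [631.3, -35.8, 260.4]
orientation: [-0.001, 0.106, 0.994, -0.0]
wrist_force: [0.1, -0.3, 0.1]
width: 0.398
time: 14.25
position: [631.0, -35.8, 207.0]
orientation: [-0.001, -0.175, 0.985, 0.0]
wrist_force: [-0.2, -0.5, 0.6]
width: 0.399
[631.00590998 -35.77505084 206.96345776] [-0.17163994 -0.47560897  0.60415221] [-5.66419568e-02  2.83649315e-01  3.54915903e-01  1.64314120e+00
  1.62229346e-05 -1.97847395e+00] 3.492628313437208
lid 541.329833984375 -25.027070999145508 36.45905303955078 136.3214581211924
bar ((541.73681640625, -25.341121673583984), (45.95212173461914, 12.650897979736328), 12.044495582580566) 158.9990967014715 dir 0.21021603
pin ((634.948486328125, -36.14299774169922), 6.1817097663879395) 178.46343924399844
```

View pics/w11.png

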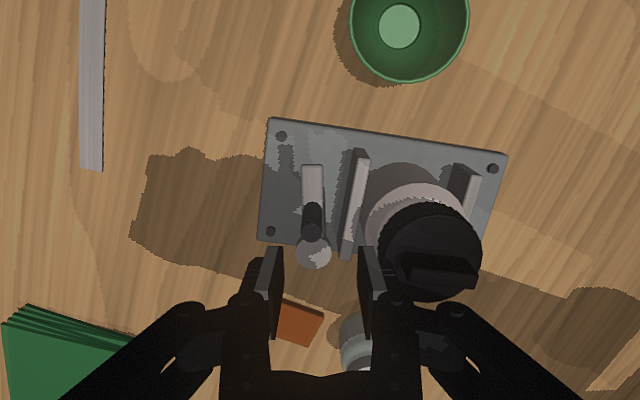

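```bash
python3 -m inch '[[[0.13,0,0],[0,0,0]],[[0,0,-0.47],[0,0,0]],[[0,0,-0.47],[0,0,0]],[[0,0,-0.47],[0,0,0]],[[0,0,0],[0,0,0]]]'
python3 -m inch '[[[0,0,0],[0,0,0]],[[0,0,0],[0,0,0]],[[0,0,0],[0,0,0]]]' 0.22
python3 - <<'E'
from wm import *
o=robot.get_obs();q=o['orientation'];print(o['position'],o['wrist_force'])
grab('wrist','w12.png')
# arc plan: phi from -1.21 to -2.935
c=np.array([624.2,-8]); ph=np.linspace(-1.214,-2.935,19)
p=c+30*np.c_[np.cos(ph),np.sin(ph)]; print(np.diff(p,axis=0).round(2)/30, p[-1])
E
```

```text
time: 14.8
position: [634.8, -35.7, 163.3]
orientation: [-0.001, -0.175, 0.984, 0.0]
wrist_force: [-0.1, 0.7, -0.1]
width: 0.4
time: 15.1
position: [635.6, -35.8, 166.0]
orientation: [0.001, -0.176, 0.984, -0.0]
wrist_force: [0.5, -0.4, -0.1]
width: 0.221
[635.62997235 -35.80362021 165.98987204] [ 0.50736569 -0.37135569 -0.05222246]
[[-0.091      -0.029     ]
 [-0.09333333 -0.02033333]
 [-0.095      -0.01133333]
 [-0.09566667 -0.002     ]
 [-0.09533333  0.007     ]
 [-0.09433333  0.016     ]
 [-0.09233333  0.025     ]
 [-0.08933333  0.03366667]
 [-0.08566667  0.042     ]
 [-0.08133333  0.05      ]
 [-0.07633333  0.05766667]
 [-0.07033333  0.06466667]
 [-0.064       0.071     ]
 [-0.057       0.077     ]
 [-0.04933333  0.082     ]
 [-0.04133333  0.08633333]
 [-0.03266667  0.08966667]
 [-0.024       0.09233333]] [594.83793407 -14.15378618]
```

View pics/w12.png

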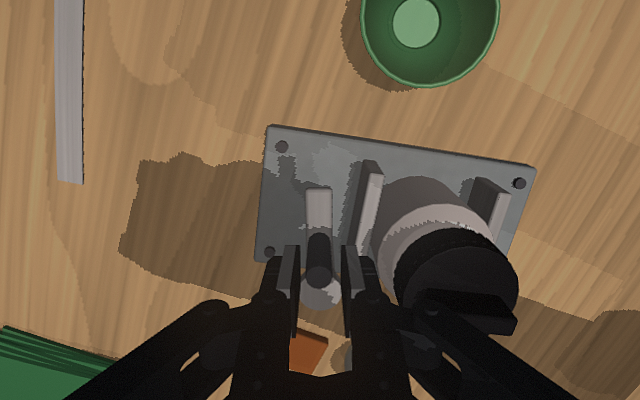

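```bash
python3 -m inch '[[[-0.09,-0.03,-0.02],[0,0,-0.95]],[[-0.093,-0.02,0],[0,0,-0.95]],[[-0.095,-0.01,0],[0,0,-0.95]],[[-0.096,0,0],[0,0,-0.95]],[[-0.095,0.007,0],[0,0,-0.95]],[[-0.094,0.016,0],[0,0,-0.95]],[[-0.092,0.025,0],[0,0,-0.95]],[[-0.09,0.034,0],[0,0,-0.95]],[[-0.086,0.042,0],[0,0,-0.95]],[[-0.08,0.05,0],[0,0,-0.95]],[[-0.076,0.058,0],[0,0,-0.95]],[[-0.07,0.065,0],[0,0,-0.95]]]'
python3 - <<'E'
from wm import *
o=robot.get_obs();q=o['orientation'];print(o['position'],o['wrist_force'],o['moment'],o['joint_pos'])
grab('wrist','w13.png')
E
```

```text
time: 16.35
position: [603.8, -28.6, 164.9]
orientation: [0.001, 0.385, 0.923, 0.0]
wrist_force: [0.7, -0.2, -0.2]
width: 0.218
[603.8327217  -28.64745233 164.93821348] [ 0.74197396 -0.21041385 -0.16793596] [ 0.00034823 -0.23840706  0.03654947] [-4.73753755e-02  2.02337282e-01  1.76544368e-01  1.54376800e+00
 -6.73952512e-05 -8.27607616e-01]
```

View pics/w13.png

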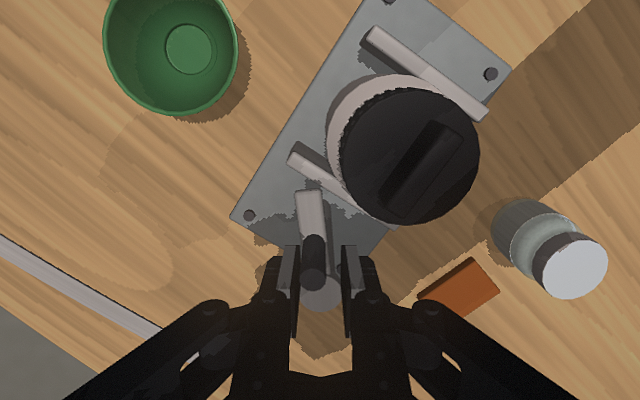

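```bash
python3 -m inch '[[[-0.064,0.071,0],[0,0,-0.95]],[[-0.057,0.077,0],[0,0,-0.95]],[[-0.05,0.082,0],[0,0,-0.95]],[[-0.04,0.086,0],[0,0,-0.95]],[[-0.033,0.09,0],[0,0,-0.95]],[[-0.024,0.092,0],[0,0,-0.95]],[[-0.01,0.06,0],[0,0,0]],[[0,0,0],[0,0,0]]]'
python3 - <<'E'
from wm import *
o=robot.get_obs();q=o['orientation'];print(o['position'],o['wrist_force'],o['moment'],o['joint_pos'])
grab('wrist','w14.png')
E
```

```text
time: 17.2
position: [595.2, -11.9, 164.7]
orientation: [0.0, 0.626, 0.78, 0.0]
wrist_force: [-0.5, -0.6, 0.1]
width: 0.217
[595.20935056 -11.90094499 164.66101621] [-0.47776945 -0.5816819   0.132115  ] [-0.06527847 -0.01671926  0.01340877] [-1.99525501e-02  1.80892455e-01  1.51264751e-01  1.54091836e+00
 -8.21745032e-05 -2.37933211e-01]
```

View pics/w14.png

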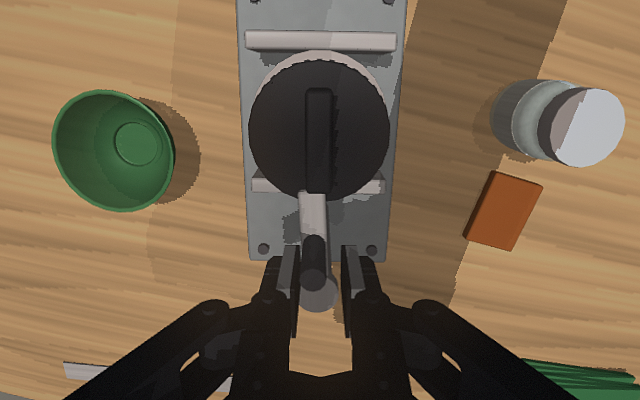

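Arm nearly in line; pushing on in small steps until the stop answers.

```bash
python3 -m inch '[[[-0.01,0.05,0],[0,0,0]],[[-0.01,0.05,0],[0,0,0]],[[0,0,0],[0,0,0]]]'
python3 -m inch '[[[0,0.04,0],[0,0,0]],[[0,0,0],[0,0,0]]]'
```

```text
time: 17.55
position: [594.7, -9.8, 164.5]
orientation: [0.001, 0.627, 0.779, -0.001]
wrist_force: [0.1, -7.1, 0.6]
width: 0.221
time: 17.75
position: [594.7, -9.6, 164.4]
orientation: [0.001, 0.628, 0.778, -0.001]
wrist_force: [0.6, -10.7, 1.0]
width: 0.222
```

```bash
python3 -m inch '[[[0,-0.1,0],[0,0,0]],[[0,-0.03,0],[0,0,0]],[[0,0,0],[0,0,0]]]'
python3 -m inch '[[[0,0,0],[0,0,0]],[[0,0,0],[0,0,0]],[[0,0,0.4],[0,0,0]],[[0,0,0.8],[0,0,0]],[[0,0,1],[0,0,0]],[[0,0,1],[0,0,0]],[[-1,0,0],[0,0,0]],[[-1,0,0],[0,0,0]],[[0,0,0],[0,0,0]]]' 0.4
python3 - <<'E'
from wm import *
f=grab('wrist','w15.png'); wl(f,135.5)
v,u=np.mgrid[0:400,0:640]; uv=np.c_[u.ravel(),v.ravel()]
P=depthpts(f,uv); ok=f['z_map'].ravel()>0
a=ok&(P[:,2]>141)&(P[:,2]<151)&(P[:,0]>568)&(P[:,0]<606)&(abs(P[:,1]+15)<20)
C=np.cov(P[a,:2].T); w,V=np.linalg.eigh(C); d=V[:,1]*np.sign(V[0,1]); print('arm',P[a].mean(0),np.arctan2(d[1],d[0]),P[a].min(0))
from wm import *
t=grab('top','t15.png'); grab('side','s15.png')
E
```

```text
time: 18.05
position: [594.5, -11.5, 164.3]
orientation: [-0.0, 0.627, 0.779, 0.0]
wrist_force: [0.8, -0.3, -0.0]
width: 0.219
time: 18.95
position: [532.4, -11.6, 262.5]
orientation: [0.001, 0.627, 0.779, 0.0]
wrist_force: [0.6, 0.3, 0.9]
width: 0.402
lid 540.5064086914062 -24.496187210083008 35.88536834716797 136.15209993004987
bar ((540.814453125, -24.65974998474121), (45.70295333862305, 12.007613182067871), 11.789952278137207) 158.97629443316183 dir 0.20577344
pin ((594.9588623046875, -13.513404846191406), 6.079982280731201) 178.42462290215792
arm [581.95202741 -15.84481938 144.9891176 ] 0.3099095903591501 [568.42867508 -25.63777259 141.80450838]
```

View pics/w15.png

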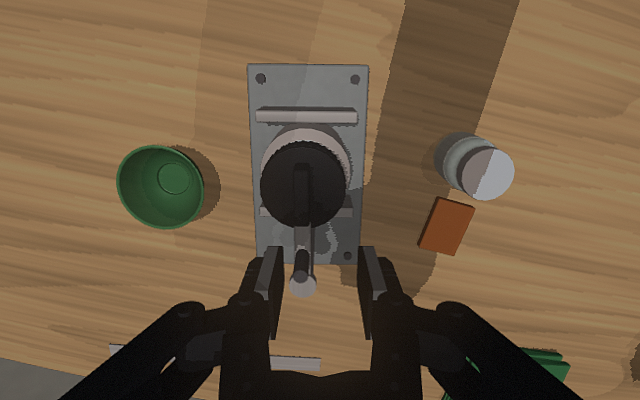

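View pics/s15.png

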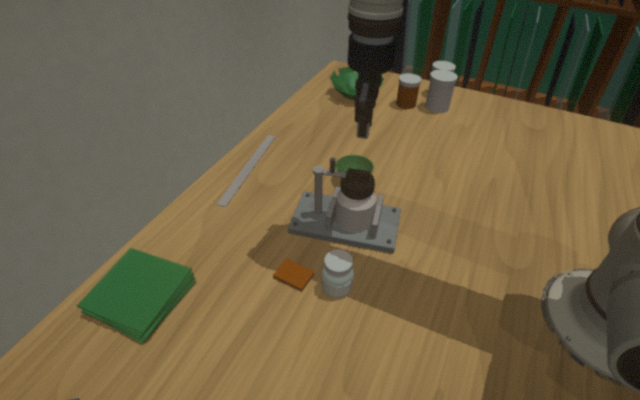

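```bash
python3 -c "
from cell import robot
print(robot.get_obs()['time'],robot.close_job())"
```

```text
the job is handed in; nothing more can be done
19.1 None
```

The lid is home, the keeper is closed over its rim, and the job was handed in at 19.1 s of the 64 s allowed. The gripper was open and clear of everything.

**Lid:** With the fingers set loosely either side of the bar, I turned it anticlockwise until it dropped 8 mm. I then turned it clockwise until the twisting moment rose to 1.5 N m with no further sinking.
- In the last check its top was 12.5 mm below where it started; the full drop to home is 12.8 mm.
- The bar lies at 0.206 rad, the same as the holder's measured direction of 0.206 rad.
- While turning forward, the fingertips pressed down on the lid with about 4 to 7.5 N.

**Keeper:** I swung it by its pin until it met the stop at about 11 N. The pin ended at (595.0, -13.5), within 1 mm of where it should be when closed.

**Disagreement:** A line fit to the keeper's arm gave 0.31 rad instead of 0.21. I put this down to the pin hiding part of the arm. The pin's position and the force at the stop both say it is closed.

**Small jar, bowl and tile:** All three look unmoved in the final side and wrist pictures. I did not measure their positions.

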